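Build the stacking pot set on the turntable

ROBOT

A 6-joint arm with a two-finger parallel gripper is mounted at the origin on the work surface. World frame = base frame: x ahead of the robot, y to its left, z up, the work surface at z = 0. Lengths are in m, angles in rad, forces in N, time in s.
With the tool pointing down it reaches from about 0.25 to 0.775 m from the base axis. Payload 4 kg.
Tool frame: the origin (TCP) lies on the centre line of the jaws, within the pads' length; the fingertips stand 22 mm ahead of it and the grasp point (between the pads) lies 3 mm ahead of it (r.tip_reach is the distance from the TCP to the fingertips, in m); z points along the fingers, y is the line along which they close (so a half turn about z gives the same grasp; the last joint's range is limited). The gripper opens to 85 mm and grips with 20 to 120 N. Pads are 22 mm wide; open, the fingers measure 114 mm over their backs; the gripper's body (76 mm by 85 mm) begins 54 mm behind the grasp point. The pads swing forward as they close: fully open they stand 13 mm farther back than shut.
Start: joints at [-1.347, 0.087, 1.371, -0, 1.684, -0.103], TCP at [0.177, -0.521, 0.253] pointing down, gripper open.
Joint ranges: [-3.1, 3.1], [-0.76, 2.03], [0.27, 2.55], [-1.08, 4.22], [0.17, 2.65], [-2.57, 2.57]. Speed limits (rad/s): [2.79, 2.79, 3.14, 3.14, 3.14, 3.14].

INTERFACE

Orientations are given as a rotation vector (axis times angle).
In Python, from rig import r gives the robot as it stands. The module is installed in compiled form; this text tells all that it offers.
- The arm moves only by the shell command python3 -m handwheel 'ROWS' [OPENING] [FORCE]. ROWS is JSON, a list of rows, each a list of 6 numbers: the shift along the tool's x, y, z in m, then the turn, a rotation vector about the tool's x, y, z in degrees. In form: [[x, y, z, wx, wy, wz], ...]. A call has 1 to 20 rows; each row shifts and turns the commanded pose from where the row before left it, along the tool's axes as they then stand; what a row does not reach is not made up. A row lasts 1/10 s, in which the tool goes at most 50 mm and 8.59 degrees, less where a joint would pass 70% of its speed; a pose out of reach is approached as far as the arm can. A call is refused whole if a number of a shift passes 0.05 or a number of a turn 8.59, either way. A call with a gripper value outside its range is refused whole. OPENING is the finger opening in m, from 0 to 0.0854, set as the call begins (- or left out, the last holds). The fingers move at their own pace and stop on an object; FORCE is the grip in N (left out, the last holds). Time passes only in rows, so rows that do not move let the fingers close. It gives the time, the measured TCP pose, the force, the opening and the grip force at its end, in the units of the state.
- r.observe(): the state, without advancing time (a new reading comes with each control period).
- r.capture(name): name is "side" or "top"; returns the picture (400x640x3 uint8, red, green, blue); there is no depth.
- r.camera_params(name): a dict with "fx", "fy", "cx", "cy" (pixels), "D" ([k1, k2, p1, p2, k3] as OpenCV has them; the pictures are not rectified), "world_from_camera" (4x4, takes a point from camera to world coordinates). Camera axes: x right, y down, z forward; pixel columns grow to the right and rows downward; lengths in m; the calibration is good to about 2 mm. A picture is of the moment at which its call begins. camera_params takes no time and is no camera call.
- r.close_job(): hands the job in; it is judged then, once.
The state is a dict: "clock": time; "joints": joint angles; "qvel": joint speeds; "joint_torque": joint torques, N m; "tool_pos": TCP position; "eef_rot": TCP orientation; "force": force on the tool from outside, world axes, zero at the start; "wrist_torque": the same for the moment, N m; "gripper_width": finger opening in m; "gripper_force": force on a finger pad.
Only numpy, scipy, OpenCV 4.12 (cv2) and the standard library are available. Lean on these libraries where they do the work, as an engineer would, in place of code of your own. Each camera call takes 0.05 s, during which the arm holds its last target. There are 200 camera calls.

TASK

Put the pot set together on the turntable: set the white pot upright on the middle of the cork coaster, then nest the terracotta pot on it, the yellow pot on that, and close the stack with the wooden lid, each one seated fully home. Set the pieces down rather than dropping them, and leave the green pot, the sugar bowl and the steel cup standing where they are.

Things in the scene. Friction and masses are not known exactly. Their poses are not given: they have to be found in the camera images.
- coaster_top (a point): centre of the upper face of the round cork coaster (88 mm across, 4 mm thick), fixed on a white round plastic turntable 300 mm across and 28 mm high, near its edge; the turntable does not turn and cannot be pushed. z is up. The coaster's two neighbours on the turntable are the sugar bowl and the steel cup.
- white_pot_center (a point): centre, half-way up, of the white stacking pot: round, ceramic, open-topped, 64 mm tall in all including the foot; 58 mm across, mouth 49 mm inside; its foot, 43 mm across (tapering to 38) and 6 mm high, drops into the mouth of any pot of the set until the body rests on the rim. z is up. Stands on the grey mat.
- terracotta_pot_center (a point): centre, half-way up, of the terracotta (red-brown) stacking pot: round, ceramic, open-topped, 56 mm tall in all including the foot; 58 mm across, mouth 49 mm inside; its foot, 43 mm across (tapering to 38) and 6 mm high, drops into the mouth of any pot of the set until the body rests on the rim. z is up. Stands on the grey mat.
- yellow_pot_center (a point): centre, half-way up, of the yellow stacking pot: round, ceramic, open-topped, 52 mm tall in all including the foot; 58 mm across, mouth 49 mm inside; its foot, 43 mm across (tapering to 38) and 6 mm high, drops into the mouth of any pot of the set until the body rests on the rim. z is up. Stands on the grey mat.
- lid_knob (a point): grip point on the knob of the pale wooden lid: disc 58 mm across, 8 mm thick; below it a plug 43 mm across (tapering to 38) and 6 mm deep that drops into a pot's mouth until the disc rests on the rim; above it a dark upright knob 22 mm across, 34 mm tall. The point is on the axis, 22 mm above the disc's top, 36 mm above the plug's underside. z is up. Lies plug down on the grey mat.
- green_pot_center (a point): centre, half-way up, of the dark green stacking pot: round, ceramic, open-topped, 56 mm tall in all including the foot; 58 mm across, mouth 49 mm inside; its foot, 43 mm across (tapering to 38) and 6 mm high, drops into the mouth of any pot of the set until the body rests on the rim. z is up. Stands on the grey mat. A pot of the same set that is not wanted.
- sugar_bowl_center (a point): centre, half-way up, of the closed blue ceramic sugar bowl with a small knob on top, 88 mm across and 84 mm tall, standing on the turntable. z is up.
- steel_cup_center (a point): centre, half-way up, of the open steel cup, 72 mm across the mouth and 78 mm tall, standing on the turntable. z is up.
There are look-alikes about, which are no part of the job. Leave any blue, pink or purple look-alike of the part that bears lid_knob alone.

How it is judged:
By the outcome, as a careful person would: the job done as asked, in the order asked, and still so for the second after the job is handed in, with the robot touching nothing.
It also fails if it takes over 99 s, if anything falls off the work surface, if the arm or the gripper's body presses on something with over 40 N, if the wrist force passes 120 N, or if a joint passes its speed limit or range.

## Working session

There is one attempt and no reset: what is moved stays moved. The work goes in short steps, Python scripts to look and compute and a shell command to move; the robot and the scene stay as the last step left them, time stands still between calls to the robot, and variables do not carry over. Pictures are saved under pics/ and viewed, at most 14 in all, crops included, and the job is handed in when it is done.

```bash
mkdir -p pics; python3 - <<'E'
from rig import r
import cv2
for n in("side","top"):
    cv2.imwrite(f"pics/{n}0.png",r.capture(n)[...,::-1]); p=r.camera_params(n); print(n,p)
s=r.observe();print(s)
E
```

```text
side {'fx': 379.5892339980491, 'fy': 379.5892339980491, 'cx': 323.3690256394981, 'cy': 193.95099968220524, 'D': array([-0.04589698,  0.        ,  0.        ,  0.        ,  0.        ]), 'world_from_camera': array([[-0.96978974, -0.17368442,  0.17129387,  0.28577672],
       [-0.2431017 ,  0.6298562 , -0.73768742,  0.79685229],
       [ 0.02023431, -0.75704352, -0.65305106,  0.72044886],
       [ 0.        ,  0.        ,  0.        ,  1.        ]])}
top {'fx': 509.85709831258, 'fy': 509.85709831258, 'cx': 313.5733582744025, 'cy': 200.28073763468365, 'D': array([0.02216549, 0.        , 0.        , 0.        , 0.        ]), 'world_from_camera': array([[-0.0069186 , -0.99261285,  0.12112745,  0.2760883 ],
       [-0.99997141,  0.00649787, -0.0038681 ,  0.07011161],
       [ 0.00305245, -0.12115075, -0.99262943,  1.41572014],
       [ 0.        ,  0.        ,  0.        ,  1.        ]])}
{'clock': 0.1, 'joints': array([-1.34716135e+00,  8.79295738e-02,  1.37212628e+00, -2.20408793e-05,
        1.68360323e+00, -1.03108114e-01]), 'qvel': array([-0.00076316, -0.00083366, -0.00524393, -0.00019986, -0.00033571,
        0.0007372 ]), 'joint_torque': array([ 2.27842938e-03, -3.53014255e+01, -3.14218247e+01, -1.93663163e-05,
        7.92317209e-03,  3.56521660e-06]), 'tool_pos': array([ 0.17642234, -0.52050672,  0.25221788]), 'eef_rot': array([-3.09772756e+00, -5.10627703e-01,  2.29685632e-04]), 'force': array([-0.02781419, -0.46106208, -0.03236046]), 'wrist_torque': array([ 0.01091982, -0.0226194 ,  0.01481132]), 'gripper_force': 0.0, 'gripper_width': 0.08534251088787263}
```

View pics/top0.png

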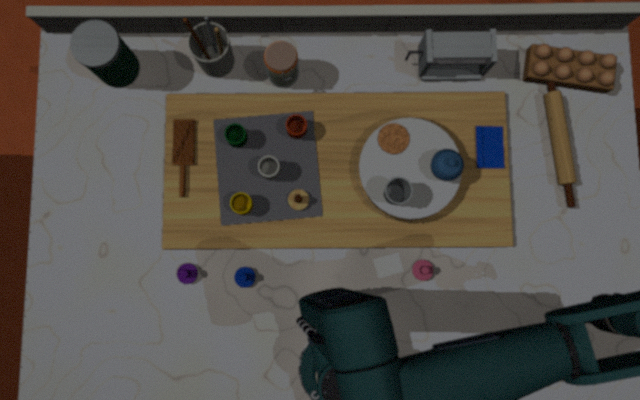

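View pics/side0.png

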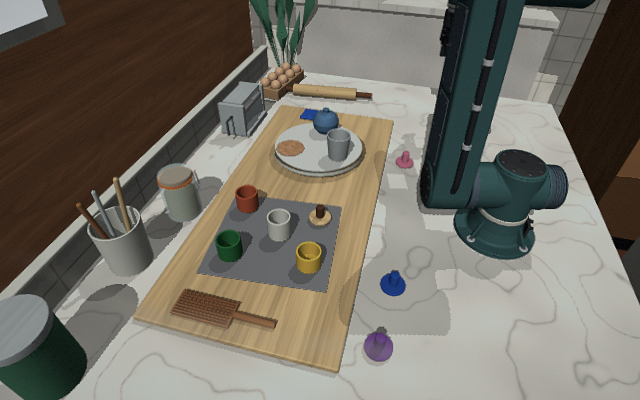

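The top view shows terracotta (297,125), white (268,167), yellow (240,203), lid (299,200), coaster (394,138), cup (397,191), bowl (447,165) and green (236,134). I'll enlarge both views.

```bash
python3 - <<'E'
import cv2
a=cv2.imread("pics/top0.png")
for n,(x0,x1,y0,y1,s) in {"t1":(210,330,105,225,5),"t2":(350,470,105,225,5)}.items():
    pass
t=cv2.convertScaleAbs(a,alpha=1.8)
cv2.imwrite("pics/tc1.png",cv2.resize(t[105:225,215,None] if 0 else t[105:225,215:335],None,fx=5,fy=5,interpolation=2))
cv2.imwrite("pics/tc2.png",cv2.resize(t[110:225,350:475],None,fx=5,fy=5,interpolation=2))
b=cv2.imread("pics/side0.png")
cv2.imwrite("pics/sc1.png",cv2.resize(b[100:290,200:370],None,fx=3.15,fy=3.15,interpolation=2))
E
```

```text
(no output)
```

View pics/tc1.png

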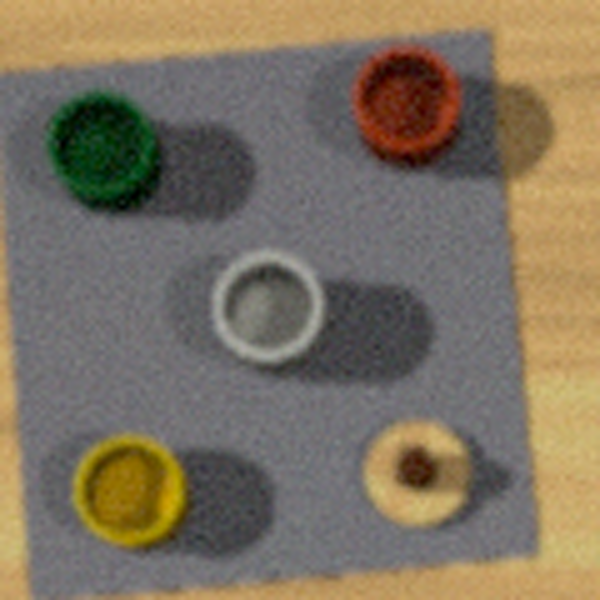

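View pics/tc2.png

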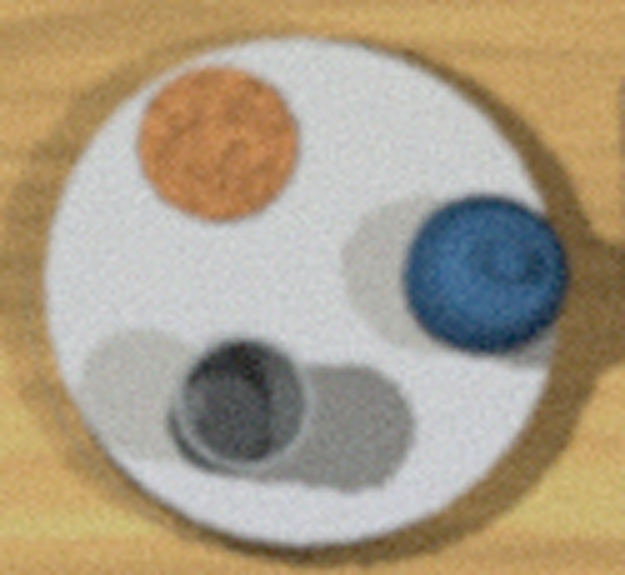

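View pics/sc1.png

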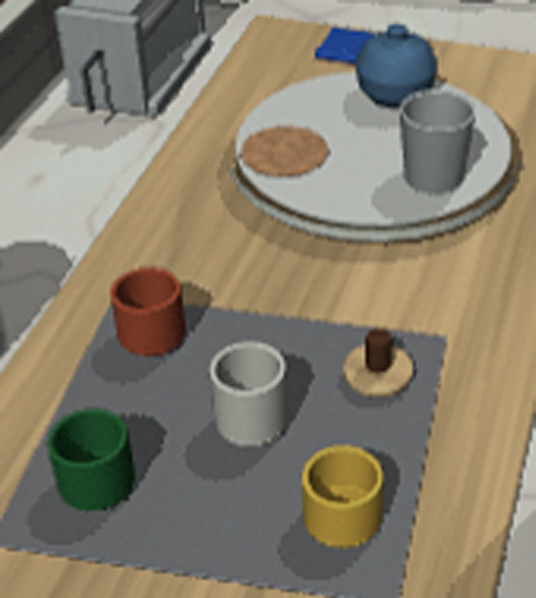

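Rim centres read from the crops are used below for triangulation, with heights as a check.

```bash
cat >h.py <<'E'
from rig import r
import numpy as np, cv2
from scipy.spatial.transform import Rotation as R
def ray(n,u,v):
    p=r.camera_params(n);K=np.array([[p['fx'],0,p['cx']],[0,p['fy'],p['cy']],[0,0,1]])
    x=cv2.undistortPoints(np.array([[[u,v]]],float),K,p['D'])[0,0]
    T=p['world_from_camera'];d=T[:3,:3]@[x[0],x[1],1];return T[:3,3],d
def at(n,u,v,z):
    o,d=ray(n,u,v);return o+d*(z-o[2])/d[2]
def proj(n,P):
    p=r.camera_params(n);K=np.array([[p['fx'],0,p['cx']],[0,p['fy'],p['cy']],[0,0,1]])
    M=np.linalg.inv(p['world_from_camera'])
    return cv2.projectPoints(np.array([P],float),cv2.Rodrigues(M[:3,:3])[0],M[:3,3],K,p['D'])[0].ravel()
def tri(a,b):
    (o1,d1),(o2,d2)=ray("top",*a),ray("side",*b)
    A=np.stack([d1,-d2],1);t=np.linalg.lstsq(A,o2-o1,rcond=None)[0]
    p,q=o1+t[0]*d1,o2+t[1]*d2;return (p+q)/2,np.linalg.norm(p-q)
def dtool(P):
    "shift in tool axes from the present TCP to P (world)"
    s=r.observe();return R.from_rotvec(s['eef_rot']).inv().apply(np.array(P)-s['tool_pos'])
E
python3 - <<'E'
from h import *
np.set_printoptions(precision=4,suppress=True)
c=lambda x,y,s,ox,oy:((x+.5)/s-.5+ox,(y+.5)/s-.5+oy)
T1=dict(white=(269,307),terra=(407,101),yellow=(130,490),green=(103,146),knobtop=(415,467),disc=(417,473))
S=dict(white=(248,366),terra=(148,289),yellow=(343,471),green=(91,436),knobtop=(378,335),disc=(378,370),coaster=(285,151),cup=(437,106))
T2=dict(coaster=(219,144),cup=(243,402),bowl=(485,274))
for k,v in (T1|T2).items():
    o=(215,105) if k in T1 else (350,110)
    a=c(*v,5,*o)
    if k in S: print(k,*tri(a,c(*S[k],3.15,200,100)))
    else: print(k,at("top",*a,.09))
s=r.observe();print(R.from_rotvec(s['eef_rot']).as_matrix())
E
```

```text
white [0.534  0.1847 0.084 ] 0.006192519885726433
terra [0.6477 0.1116 0.0753] 0.005558874288256902
yellow [0.4381 0.2585 0.0742] 0.006396856352784591
green [0.6237 0.2751 0.075 ] 0.0053016059085146386
knobtop [0.4507 0.1078 0.068 ] 0.007589217734137854
disc [0.4513 0.1077 0.0287] 0.005421783916397124
coaster [ 0.6159 -0.1553  0.0455] 0.005611350700510054
cup [ 0.4618 -0.1508  0.1267] 0.006857529752560078
bowl [ 0.531  -0.2869  0.09  ]
[[ 0.9471  0.321  -0.0005]
 [ 0.321  -0.9471  0.002 ]
 [ 0.0002 -0.0021 -1.    ]]
```

Heights check out: the mat is at about 0.020, and the coaster at about 0.048 (0.050 expected from the sizes). There is a consistent ~6 mm gap between the two cameras' rays, which I'll settle against the tool. Moving above the white pot.

```bash
python3 -m handwheel '[[0.029,-0.029,0.003,0,0,0],[0.029,-0.029,0.003,0,0,0],[0.029,-0.029,0.003,0,0,0],[0.029,-0.029,0.003,0,0,0],[0.029,-0.029,0.003,0,0,0],[0.029,-0.029,0.003,0,0,0],[0.029,-0.029,0.003,0,0,0],[0.029,-0.029,0.003,0,0,0],[0.029,-0.029,0.003,0,0,0],[0.029,-0.029,0.003,0,0,0],[0.029,-0.029,0.003,0,0,0],[0.029,-0.029,0.003,0,0,0],[0.029,-0.029,0.003,0,0,0],[0.029,-0.029,0.003,0,0,0],[0.029,-0.029,0.003,0,0,0],[0.029,-0.029,0.003,0,0,0],[0.029,-0.029,0.003,0,0,0],[0.029,-0.029,0.003,0,0,0],[0.043,0,0,0,0,0],[0,0,0,0,0,0]]' 0.0854 30
python3 - <<'E'
from h import *
print(dtool([.534,.1847,.13]),r.observe()['tool_pos'])
a=r.capture("side");s=r.observe()
for n in("side","top"): print(n,proj(n,s['tool_pos']),proj(n,s['tool_pos']-[0,0,.022]))
u,v=proj("side",s['tool_pos']).astype(int);x0,y0=u-80,max(v-60,0)
print(x0,y0);cv2.imwrite("pics/s1.png",cv2.resize(a[y0:y0+140,x0:x0+160,::-1],None,fx=4,fy=4,interpolation=2))
E
```

```text
clock: 2.1
tool_pos: [0.5465, 0.1568, 0.1956]
eef_rot: [3.099, 0.515, -0.006]
force: [-0.9, 0.3, -1.0]
gripper_width: 0.0856
gripper_force: 0.0
[-0.00253382 -0.03036866  0.06563905] [0.54645671 0.1568233  0.19561159]
side [276.66087726 170.95074539] [277.23050829 178.55544502]
top [276.14745919 151.69094423] [276.76752512 153.60630343]
196 110
```

View pics/s1.png

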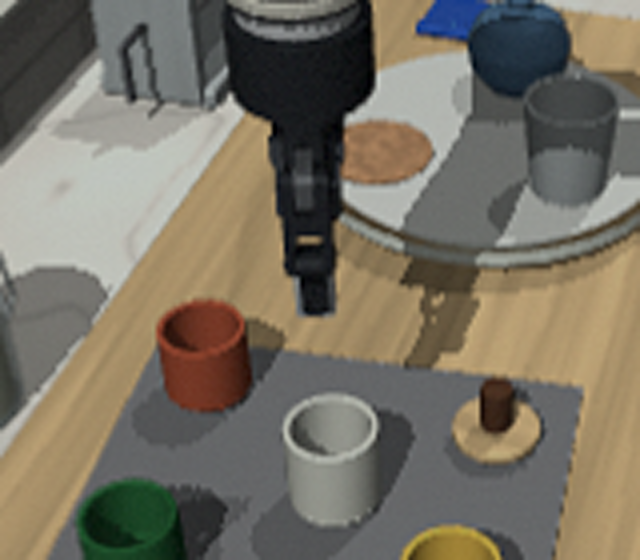

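The near fingertip is at crop (317,310), i.e. side pixel (275,187). I'll compare this with the prediction to find the side camera's bias.

```bash
python3 - <<'E'
from h import *
s=r.observe();M=R.from_rotvec(s['eef_rot'])
for t in([0,-.043,.009],[0,-.057,.009],[0,-.05,.022]):
    P=s['tool_pos']+M.apply(t);print(t,proj("side",P),(proj("side",P)-[196,110])*4+1.5)
# view-ray gap direction, top minus side, at the white rim
(o1,d1),(o2,d2)=ray("top",268.4,166.0),ray("side",278.4,215.8)
P=at("top",268.4,166.0,.084);Q=at("side",278.4,215.8,.084);print(P,Q)
print(proj("side",[.534,.1847,.084]),M.as_matrix())
E
```

```text
[0, -0.043, 0.009] [276.71942797 186.08218328] [324.3777119  305.82873314]
[0, -0.057, 0.009] [276.65350143 190.19042159] [324.11400571 322.26168638]
[0, -0.05, 0.022] [277.06831138 192.64740634] [325.77324551 332.08962537]
[0.53095101 0.18407064 0.084     ] [0.5373018  0.18451031 0.084     ]
[279.67951103 216.10655777] [[ 9.46577955e-01  3.22441836e-01 -4.62999517e-03]
 [ 3.22440272e-01 -9.46589171e-01 -1.10087906e-03]
 [-4.73767276e-03 -4.50829055e-04 -9.99988676e-01]]
```

The tip appears 1.75 px left of the prediction. That puts the side camera about 4 mm too far in +x, so the triangulated means (top and side averaged) hold. Aligning, descending on the white pot and gripping.

```bash
python3 -m handwheel '[[-0.002,-0.015,0,0,0.27,0],[-0.001,-0.0155,0,0,0,0],[0,0,0.03,0,0,0],[0,0,0.04,0,0,0],[0,0,0.03,0,0,0],[0,0,0.02,0,0,0],[0,0,0.01,0,0,0],[0,0,0,0,0,0],[0,0,0,0,0,0]]'
python3 - <<'E'
from h import *
s=r.observe();print(s['tool_pos'],dtool([.534,.1847,.065]),R.from_rotvec(s['eef_rot']).as_matrix()[:,2])
E
python3 -m handwheel '[[0,0,0,0,0,0],[0,0,0,0,0,0],[0,0,0,0,0,0],[0,0,0,0,0,0],[0,0,0,0,0,0],[0,0,0,0,0,0]]' 0.045 40
```

```text
clock: 3.05
tool_pos: [0.5324, 0.1834, 0.071]
eef_rot: [-3.099, -0.511, -0.012]
force: [-0.6, 0.3, -0.3]
gripper_width: 0.0856
gripper_force: 0.0
[0.53244276 0.18338722 0.07100172] [ 0.00185187 -0.00074436  0.00601544] [ 0.00708309  0.00217563 -0.99997255]
clock: 3.65
tool_pos: [0.5332, 0.1832, 0.0711]
eef_rot: [-3.099, -0.511, -0.012]
force: [-1.1, 0.7, 5.4]
gripper_width: 0.0559
gripper_force: 43.9
```

```bash
python3 -m handwheel '[[0,0,-0.01,0,0,0],[0,0,-0.03,0,-0.4,0],[0,0,-0.04,0,0,0],[0,0,-0.03,0,0,0],[0,0,-0.01,0,0,0],[0,0,0,0,0,0],[0,0,0,0,0,0]]'
python3 - <<'E'
from h import *
s=r.observe();print(R.from_rotvec(s['eef_rot']).as_matrix()[:,2],s['force'])
a=r.capture("side");b=r.capture("top")
u,v=proj("side",s['tool_pos']).astype(int);u2,v2=proj("top",s['tool_pos']).astype(int);print(u,v,u2,v2)
x=cv2.resize(a[v-50:v+50,u-60:u+60,::-1],None,fx=5,fy=5,interpolation=2)
cv2.imwrite("pics/s2.png",x)
E
```

```text
clock: 4.35
tool_pos: [0.531, 0.1827, 0.1871]
eef_rot: [3.099, 0.511, -0.009]
force: [0.0, 0.6, -2.3]
gripper_width: 0.056
gripper_force: 43.3
[-0.00568023 -0.00169709 -0.99998243] [ 0.04537115  0.5821169  -2.28818838]
278 182 265 158
```

View pics/s2.png

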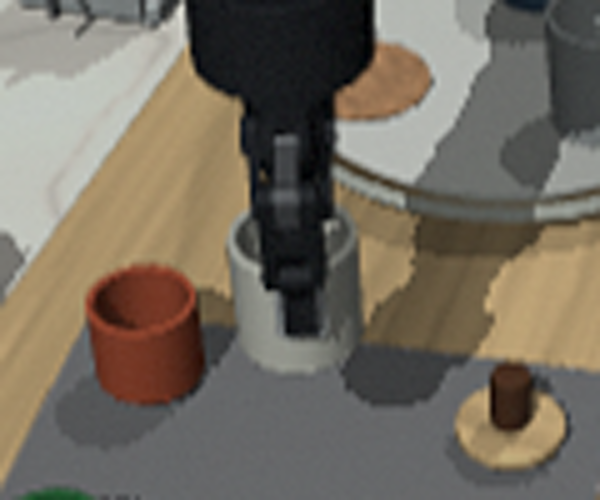

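The pot hangs level and centred: its edges are at x 229–360 and the finger is at about 297. Carrying it over the coaster.

```bash
python3 -m handwheel '[[-0.001,0.015,0,0,0,0],[-0.002,0.03,0,0,0,0],[-0.003,0.035,0,0,0,0],[-0.003,0.035,0,0,0,0],[-0.003,0.035,0,0,0,0],[-0.003,0.035,0,0,0,0],[-0.003,0.035,0,0,0,0],[-0.003,0.035,0,0,0,0],[-0.003,0.035,0,0,0,0],[-0.003,0.03,0,0,0,0],[-0.001,0.02,0.01,0,0,0],[0,0.007,0.02,0,0,0],[0,0,0.01,0,0,0],[0,0,0,0,0,0],[0,0,0,0,0,0]]'
python3 - <<'E'
from h import *
s=r.observe();M=R.from_rotvec(s['eef_rot']).as_matrix();print(M,dtool([.616,-.1553,.105]))
a=r.capture("side");b=r.capture("top")
u,v=proj("side",s['tool_pos']).astype(int);u2,v2=proj("top",s['tool_pos']).astype(int);print(u,v,u2,v2)
x=cv2.resize(a[v-40:v+60,u-40:u+50,::-1],None,fx=4.4,fy=4.4,interpolation=2)
y=cv2.resize(cv2.convertScaleAbs(b[v2-40:v2+60,u2-40:u2+40,::-1],alpha=1.8),None,fx=4.4,fy=4.4,interpolation=2)
cv2.imwrite("pics/s3.png",np.hstack([x,y]))
E
```

```text
clock: 5.95
tool_pos: [0.6165, -0.1539, 0.1488]
eef_rot: [-3.099, -0.512, 0.005]
force: [0.8, -0.3, -1.2]
gripper_width: 0.0562
gripper_force: 43.3
[[ 9.46759237e-01  3.21924958e-01 -3.35692767e-03]
 [ 3.21926447e-01 -9.46764676e-01 -1.01830316e-04]
 [-3.21100226e-03 -9.84275005e-04 -9.99994360e-01]] [-0.0007893   0.00122018  0.04385082]
289 119 399 127
```

View pics/s3.png

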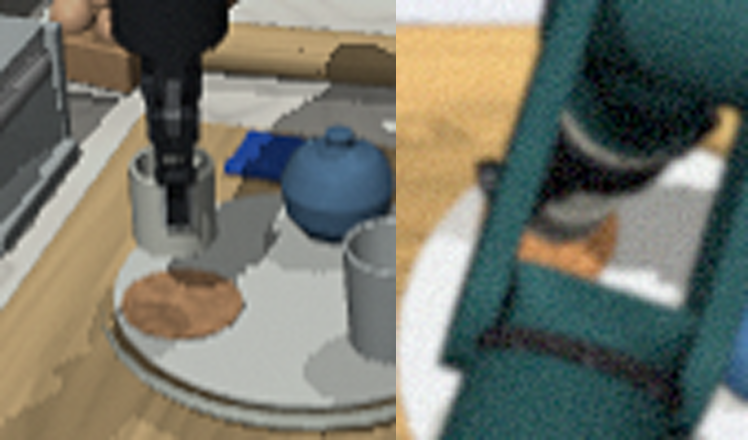

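Side view: the pot rim centre is at crop (173,~164) and the coaster centre at (183,303).

```bash
python3 - <<'E'
from h import *
s=r.observe();T=s['tool_pos']
f=lambda P:(proj("side",P)-[249,79])*4.4+1.7
print("rim pred",f(T+[0,0,.0129]),"bottom pred",f(T-[0,0,.051]))
print("coaster pred",f([.616,-.1553,.05]), "under tool",f([T[0],T[1],.05]), f([T[0]+.005,T[1],.05]),f([T[0],T[1]+.005,.05]))
E
```

```text
rim pred [178.04576102 158.82761361] bottom pred [181.47928887 240.36393408]
coaster pred [186.24801174 299.04769986] under tool [183.99829825 299.73038485] [177.34900133 298.67685982] [181.84697949 303.49120497]
```

The bias agrees with before, and the coaster centre refines to about (0.615, -0.1555). Lowering to just above contact.

```bash
python3 -m handwheel '[[-0.002,0.001,0.01,0,0,0],[0,0,0.02,0,0,0],[0,0,0.01,0,0,0],[0,0,0.003,0,0,0],[0,0,0,0,0,0],[0,0,0,0,0,0]]'
python3 - <<'E'
from h import *
s=r.observe();print(R.from_rotvec(s['eef_rot']).as_matrix()[:,2],s['force'])
E
```

```text
clock: 6.65
tool_pos: [0.6156, -0.1564, 0.1072]
eef_rot: [3.099, 0.511, -0.002]
force: [0.6, 0.2, -1.4]
gripper_width: 0.0558
gripper_force: 43.3
[-7.66736446e-04 -1.32130111e-03 -9.99998833e-01] [ 0.57489681  0.17576078 -1.43641898]
```

```bash
python3 -m handwheel '[[-0.0005,-0.0008,0.003,0,0,0],[0,0,0.001,0,0,0],[0,0,0.001,0,0,0],[0,0,0,0,0,0]]'; python3 -m handwheel '[[0,0,0.001,0,0,0],[0,0,0.001,0,0,0],[0,0,0,0,0,0]]'
```

```text
clock: 7.05
tool_pos: [0.6143, -0.1557, 0.1013]
eef_rot: [3.099, 0.511, -0.004]
force: [0.3, 0.7, -0.6]
gripper_width: 0.0561
gripper_force: 43.3
clock: 7.35
tool_pos: [0.6145, -0.1558, 0.1003]
eef_rot: [3.099, 0.511, -0.003]
force: [-1.8, 0.8, 2.2]
gripper_width: 0.0562
gripper_force: 43.7
```

Contact. I'll release gently and rise.

```bash
python3 -m handwheel '[[0,0,0.001,0,0,0],[0,0,0,0,0,0]]'; python3 -m handwheel '[[0,0,0,0,0,0],[0,0,0,0,0,0],[0,0,0,0,0,0],[0,0,0,0,0,0]]' 0.078; python3 -m handwheel '[[0,0,-0.02,0,0,0],[0,0,-0.04,0,0,0],[0,0,-0.04,0,0,0],[0,0,0,0,0,0]]'
python3 - <<'E'
from h import *
print(dtool([.6477,.1116,.2]),dtool([.6477,.1116,.057]))
E
```

```text
clock: 7.55
tool_pos: [0.6145, -0.1558, 0.1002]
eef_rot: [3.099, 0.511, -0.002]
force: [-3.6, 1.6, 5.6]
gripper_width: 0.056
gripper_force: 44.3
clock: 7.95
tool_pos: [0.6143, -0.1557, 0.098]
eef_rot: [3.1, 0.511, -0.004]
force: [0.5, -0.0, 0.6]
gripper_width: 0.0779
gripper_force: 0.0
clock: 8.35
tool_pos: [0.6177, -0.1567, 0.2067]
eef_rot: [3.092, 0.51, 0.016]
force: [0.5, -0.4, 0.5]
gripper_width: 0.0782
gripper_force: 0.0
[ 0.11446493 -0.24451704  0.00552795] [ 0.11317282 -0.24579266  0.14851643]
```

```bash
python3 -m handwheel '[[0.01,-0.02,0,0,0,0],[0.015,-0.034,0,0,0,0],[0.016,-0.034,0,0,0,0],[0.016,-0.034,0,0,0,0],[0.016,-0.034,0,0,0,0],[0.016,-0.034,0,0,0,0],[0.015,-0.034,0,0,0,0],[0.01,-0.02,0.01,0,0,0],[0,0,0.02,0,0,0],[0,0,0.02,0,0,0],[0,0,0,0,0,0],[0,0,0,0,0,0]]' 0.0854
python3 - <<'E'
from h import *
s=r.observe();print(R.from_rotvec(s['eef_rot']).as_matrix()[:,2]);print(dtool([.6475,.1112,.063]))
E
```

```text
clock: 9.55
tool_pos: [0.6439, 0.1119, 0.1474]
eef_rot: [3.099, 0.511, -0.006]
force: [0.6, 0.4, 0.5]
gripper_width: 0.0856
gripper_force: 0.0
[-3.65493704e-03 -9.49812044e-04 -9.99992870e-01]
[0.00353364 0.00181979 0.08442421]
```

```bash
python3 -m handwheel '[[0.0035,0.0018,0.015,0,0,0],[0,0,0.03,0,0,0],[0,0,0.025,0,0,0],[0,0,0.012,0,0,0],[0,0,0.003,0,0,0],[0,0,0,0,0,0],[0,0,0,0,0,0]]'
python3 - <<'E'
from h import *
s=r.observe();print(R.from_rotvec(s['eef_rot']).as_matrix()[:,2]);print(dtool([.6475,.1112,.063]))
E
```

```text
clock: 10.25
tool_pos: [0.6491, 0.1114, 0.0651]
eef_rot: [3.099, 0.511, 0.002]
force: [-0.4, 0.7, -0.0]
gripper_width: 0.0854
gripper_force: 0.0
[ 1.35376646e-03 -5.06112900e-04 -9.99998956e-01]
[-0.00159928 -0.00037416  0.00205301]
```

Level and within 2 mm. Correct slightly and grip.

```bash
python3 -m handwheel '[[-0.0015,0,0,0,0,0],[0,0,0,0,0,0],[0,0,0,0,0,0]]'; python3 -m handwheel '[[0,0,0,0,0,0],[0,0,0,0,0,0],[0,0,0,0,0,0],[0,0,0,0,0,0],[0,0,0,0,0,0],[0,0,0,0,0,0]]' 0.045 40;python3 -m handwheel '[[0,0,-0.01,0,0,0],[0,0,-0.03,0,0,0],[0,0,-0.04,0,0,0],[0,0,-0.03,0,0,0],[0,0,0,0,0,0],[0,0,0,0,0,0]]'
python3 - <<'E'
from h import *
s=r.observe();print(R.from_rotvec(s['eef_rot']).as_matrix()[:,2]);print(dtool([.6144,-.1557,.19]))
a=r.capture("side")
u,v=proj("side",s['tool_pos']).astype(int);print(u,v)
f=lambda P:(proj("side",P)-[u-45,v-40])*5+2
print("rim",f(s['tool_pos']+[0,0,.011]),"bot",f(s['tool_pos']-[0,0,.045]))
cv2.imwrite("pics/s4.png",cv2.resize(a[v-40:v+50,u-45:u+45,::-1],None,fx=5,fy=5,interpolation=2))
E
```

```text
clock: 10.55
tool_pos: [0.6467, 0.1109, 0.0639]
eef_rot: [3.099, 0.511, -0.001]
force: [0.4, -0.0, -0.3]
gripper_width: 0.0856
gripper_force: 0.0
clock: 11.15
tool_pos: [0.6469, 0.1108, 0.0637]
eef_rot: [3.099, 0.511, -0.002]
force: [1.4, -0.6, 3.2]
gripper_width: 0.058
gripper_force: 43.3
clock: 11.75
tool_pos: [0.6465, 0.1111, 0.1732]
eef_rot: [3.099, 0.511, -0.003]
force: [0.8, 0.0, -3.4]
gripper_width: 0.058
gripper_force: 43.4
[-1.97501897e-03 -6.37369562e-04 -9.99997847e-01]
[-0.11613     0.24233892 -0.01654757]
243 161
rim [228.74018483 183.92486242] bot [241.64789877 274.98422205]
```

View pics/s4.png

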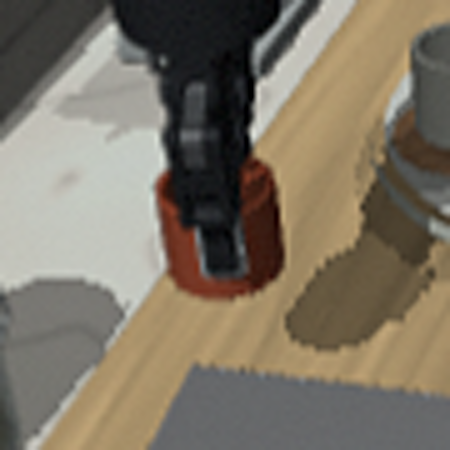

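The terracotta pot is held roughly centred. Carrying it over the white pot, where I'll check alignment visually.

```bash
python3 -m handwheel '[[-0.01,0.02,-0.012,0,0,0],[-0.015,0.034,-0.007,0,0,0],[-0.016,0.034,0,0,0,0],[-0.016,0.034,0,0,0,0],[-0.016,0.034,0,0,0,0],[-0.016,0.034,0,0,0,0],[-0.016,0.032,0,0,0,0],[-0.01,0.02,0,0,0,0],[-0.001,0,0.01,0,0,0],[0,0,0.005,0,0,0],[0,0,0,0,0,0],[0,0,0,0,0,0]]'
python3 - <<'E'
from h import *
s=r.observe();T=s['tool_pos'];print(R.from_rotvec(s['eef_rot']).as_matrix()[:,2]);print(dtool([.6144,-.1557,.17]))
a=r.capture("side")
u,v=proj("side",T).astype(int);print(u,v)
f=lambda P:(proj("side",P)-[u-35,v-30])*7+3
print("rim",f(T+[0,0,.0123]),"bot",f(T-[0,0,.0377]),"white rim",f([.6144,-.1557,.114]),"bottom",f([.6144,-.1557,.056]))
print(f([T[0]+.005,T[1],T[2]])-f(T),f([T[0],T[1]+.005,T[2]])-f(T))
cv2.imwrite("pics/s5.png",cv2.resize(a[v-30:v+50,u-35:u+45,::-1],None,fx=7,fy=7,interpolation=2))
E
```

```text
clock: 13.0
tool_pos: [0.6143, -0.154, 0.1761]
eef_rot: [-3.098, -0.514, 0.007]
force: [-0.6, 0.2, -1.5]
gripper_width: 0.0582
gripper_force: 43.5
[-4.26029214e-03  3.20837647e-04 -9.99990873e-01]
[-0.00039     0.00165619  0.00611682]
289 111
rim [253.20597842 186.60125932] bot [257.42439143 291.78286316] white rim [260.30037664 339.06513183] bottom [264.80552548 450.93403557]
[-11.34379806  -1.59163081] [-3.68991301  5.57482409]
```

View pics/s5.png

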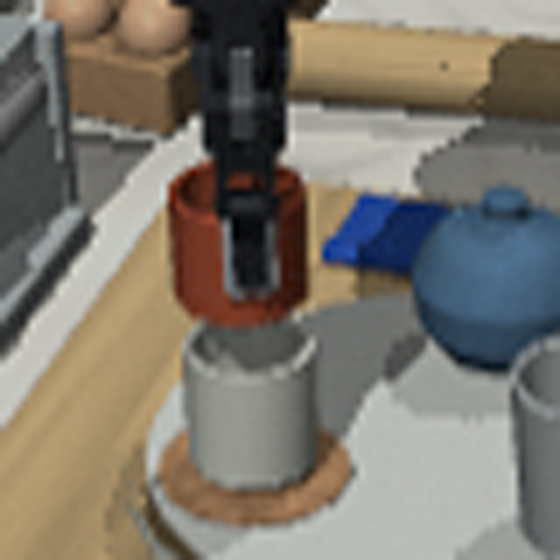

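White pot: rim centre x≈251.5, base 253 on the coaster (157–353, centre 255), so it sits well in the middle. Terracotta is at x≈239 where 244 is expected, i.e. about 2.3 mm too far in +x. Correcting and lowering.

```bash
python3 -m handwheel '[[-0.0025,0.0017,0,0,0.2,0],[0,0,0.005,0,0,0],[0,0,0.005,0,0,0],[0,0,0,0,0,0],[0,0,0,0,0,0]]'
python3 - <<'E'
from h import *
s=r.observe();print(R.from_rotvec(s['eef_rot']).as_matrix()[:,2],s['tool_pos']);print(dtool([.6122,-.1564,.152]))
E
```

```text
clock: 13.55
tool_pos: [0.6125, -0.1578, 0.1669]
eef_rot: [-3.099, -0.511, -0.001]
force: [0.2, 1.3, -0.5]
gripper_width: 0.0576
gripper_force: 43.5
[ 4.03088280e-04  6.16444649e-04 -9.99999729e-01] [ 0.61248958 -0.15780075  0.16692622]
[ 0.00016674 -0.00141279  0.01492696]
```

```bash
python3 -m handwheel '[[0,-0.001,0.005,0,0,0],[0,0,0.004,0,0,0],[0,0,0.003,0,0,0],[0,0,0,0,0,0]]';python3 -m handwheel '[[0,0,0.0015,0,0,0],[0,0,0,0,0,0],[0,0,0,0,0,0]]';python3 -m handwheel '[[0,0,0.001,0,0,0],[0,0,0,0,0,0],[0,0,0,0,0,0]]'
```

```text
clock: 13.95
tool_pos: [0.612, -0.1568, 0.1544]
eef_rot: [-3.099, -0.511, 0.0]
force: [-0.5, 0.0, -1.2]
gripper_width: 0.0576
gripper_force: 43.5
clock: 14.25
tool_pos: [0.6125, -0.157, 0.154]
eef_rot: [3.1, 0.511, 0.002]
force: [-0.4, -0.7, -2.0]
gripper_width: 0.0582
gripper_force: 43.5
clock: 14.55
tool_pos: [0.6124, -0.1569, 0.1529]
eef_rot: [-3.1, -0.511, -0.002]
force: [-0.5, -0.2, -2.0]
gripper_width: 0.0578
gripper_force: 43.5
```

```bash
python3 -m handwheel '[[0,0,0.0015,0,0,0],[0,0,0,0,0,0],[0,0,0,0,0,0]]';python3 -m handwheel '[[0,0,0.001,0,0,0],[0,0,0,0,0,0],[0,0,0,0,0,0]]'
```

```text
clock: 14.85
tool_pos: [0.6123, -0.1569, 0.1513]
eef_rot: [-3.1, -0.511, -0.002]
force: [0.5, -0.2, -2.1]
gripper_width: 0.0579
gripper_force: 43.5
clock: 15.15
tool_pos: [0.6125, -0.1569, 0.1508]
eef_rot: [3.1, 0.511, 0.003]
force: [-0.4, -0.3, 0.2]
gripper_width: 0.0576
gripper_force: 43.6
```

```bash
python3 -m handwheel '[[0,0,0.001,0,0,0],[0,0,0.0005,0,0,0],[0,0,0,0,0,0]]'; python3 -m handwheel '[[0,0,0,0,0,0],[0,0,0,0,0,0],[0,0,0,0,0,0],[0,0,0,0,0,0]]' 0.078; python3 -m handwheel '[[0,0,-0.02,0,0,0],[0,0,-0.04,0,0,0],[0,0,-0.04,0,0,0],[0,0,0,0,0,0],[0,0,0,0,0,0]]'
python3 - <<'E'
from h import *
s=r.observe();print(dtool([.438,.258,.2]))
E
```

```text
clock: 15.45
tool_pos: [0.6127, -0.1569, 0.1507]
eef_rot: [3.099, 0.511, 0.004]
force: [-2.4, 0.3, 5.9]
gripper_width: 0.058
gripper_force: 44.0
clock: 15.85
tool_pos: [0.6123, -0.1569, 0.1484]
eef_rot: [-3.099, -0.511, -0.001]
force: [0.1, -0.5, 0.0]
gripper_width: 0.0779
gripper_force: 0.0
clock: 16.35
tool_pos: [0.6128, -0.1572, 0.2505]
eef_rot: [3.098, 0.511, 0.007]
force: [-0.5, -0.2, -0.6]
gripper_width: 0.0777
gripper_force: 0.0
[-0.03249265 -0.44945459  0.04938097]
```

Seated at the expected height (0.1507). On to the yellow pot.

```bash
python3 -m handwheel '[[-0.001,-0.02,0,0,0,0],[-0.002,-0.035,0,0,0,0],[-0.003,-0.04,0,0,0,0],[-0.003,-0.04,0,0,0,0],[-0.003,-0.04,0,0,0,0],[-0.003,-0.04,0.005,0,0,0],[-0.003,-0.04,0.01,0,0,0],[-0.003,-0.04,0.01,0,0,0],[-0.003,-0.04,0.01,0,0,0],[-0.003,-0.04,0.01,0,0,0],[-0.003,-0.035,0.015,0,0,0],[-0.002,-0.03,0.02,0,0,0],[0,-0.009,0.02,0,0,0],[0,0,0,0,0,0],[0,0,0,0,0,0]]' 0.0854
python3 - <<'E'
from h import *
s=r.observe();print(R.from_rotvec(s['eef_rot']).as_matrix()[:,2]);print(dtool([.438,.258,.061]))
E
```

```text
clock: 17.85
tool_pos: [0.4371, 0.2574, 0.1473]
eef_rot: [3.098, 0.511, -0.003]
force: [0.4, -0.5, 0.3]
gripper_width: 0.0851
gripper_force: 0.0
[-0.00188896 -0.00164063 -0.99999687]
[ 0.00119918 -0.00035383  0.0862686 ]
```

```bash
python3 -m handwheel '[[0.001,0,0.015,0,0,0],[0,0,0.03,0,0,0],[0,0,0.025,0,0,0],[0,0,0.012,0,0,0],[0,0,0.004,0,0,0],[0,0,0,0,0,0],[0,0,0,0,0,0]]'
python3 - <<'E'
from h import *
s=r.observe();print(R.from_rotvec(s['eef_rot']).as_matrix()[:,2]);print(dtool([.438,.258,.061]))
E
```

```text
clock: 18.55
tool_pos: [0.4402, 0.2586, 0.0644]
eef_rot: [-3.099, -0.51, -0.006]
force: [-0.1, -0.4, -0.6]
gripper_width: 0.0855
gripper_force: 0.0
[ 0.00385023  0.00145674 -0.99999153]
[-0.00229381 -0.0001026   0.0034147 ]
```

```bash
python3 -m handwheel '[[-0.002,0,0.002,0,-0.2,0],[0,0,0,0,0,0],[0,0,0,0,0,0]]'; python3 -m handwheel '[[0,0,0,0,0,0],[0,0,0,0,0,0],[0,0,0,0,0,0],[0,0,0,0,0,0],[0,0,0,0,0,0],[0,0,0,0,0,0]]' 0.045 40;python3 -m handwheel '[[0,0,-0.01,0,0,0],[0,0,-0.04,0,0,0],[0,0,-0.05,0,0,0],[0,0,-0.05,0,0,0],[0,0,-0.03,0,0,0],[0,0,0,0,0,0]]'
python3 - <<'E'
from h import *
s=r.observe();print(R.from_rotvec(s['eef_rot']).as_matrix()[:,2]);print(dtool([.6122,-.1564,.22]))
E
```

```text
clock: 18.85
tool_pos: [0.4373, 0.2579, 0.0613]
eef_rot: [3.099, 0.511, -0.002]
force: [-0.7, -0.5, 0.2]
gripper_width: 0.0853
gripper_force: 0.0
clock: 19.45
tool_pos: [0.4375, 0.258, 0.0613]
eef_rot: [-3.1, -0.511, 0.002]
force: [-0.3, 0.8, 4.7]
gripper_width: 0.0582
gripper_force: 43.3
clock: 20.05
tool_pos: [0.4395, 0.2586, 0.247]
eef_rot: [-3.098, -0.511, -0.013]
force: [0.5, -0.0, -1.4]
gripper_width: 0.0581
gripper_force: 43.7
[ 0.00808647  0.00340458 -0.99996151]
[0.03011639 0.44852268 0.02701597]
```

```bash
python3 -m handwheel '[[0.001,0.02,0,0,0,0],[0.002,0.035,0,0,0,0],[0.003,0.04,0,0,0,0],[0.003,0.04,0,0,0,0],[0.003,0.04,0,0,0,0],[0.003,0.04,0,0,0,0],[0.003,0.04,0,0,0,0],[0.003,0.04,0,0,0,0],[0.003,0.04,0,0,0,0],[0.003,0.04,0,0,0,0],[0.002,0.035,0,0,0,0],[0.002,0.03,0,0,0,0],[0,0.0085,0.01,0,0,0],[0,0,0.01,0,0,0],[0,0,0.005,0,0,0],[0,0,0,0,0,0],[0,0,0,0,0,0]]'
python3 - <<'E'
from h import *
s=r.observe();T=s['tool_pos'];print(R.from_rotvec(s['eef_rot']).as_matrix()[:,2]);print(dtool([.6122,-.1564,.22]))
a=r.capture("side")
u,v=proj("side",T).astype(int);print(u,v)
f=lambda P:(proj("side",P)-[u-35,v-30])*6+2.5
Q=np.array([.6144,-.1557,0])
print("rim",f(T+[0,0,.0107]),"bot",f(T-[0,0,.0353]),"terra rim",f(Q+[0,0,.163]),"white mid",f(Q+[0,0,.09]))
cv2.imwrite("pics/s6.png",cv2.resize(a[v-30:v+70,u-35:u+45,::-1],None,fx=6,fy=6,interpolation=2))
E
```

```text
clock: 21.75
tool_pos: [0.6105, -0.1556, 0.2157]
eef_rot: [3.099, 0.514, -0.004]
force: [0.7, 0.5, -2.0]
gripper_width: 0.0578
gripper_force: 43.7
[-2.59081778e-03 -4.73740582e-04 -9.99996532e-01]
[ 0.00136708  0.00133119 -0.00429614]
290 98
rim [216.71888446 165.45942067] bot [219.95012821 252.19730614] terra rim [213.60977405 282.67112466] white mid [218.66690305 408.96501352]
```

View pics/s6.png

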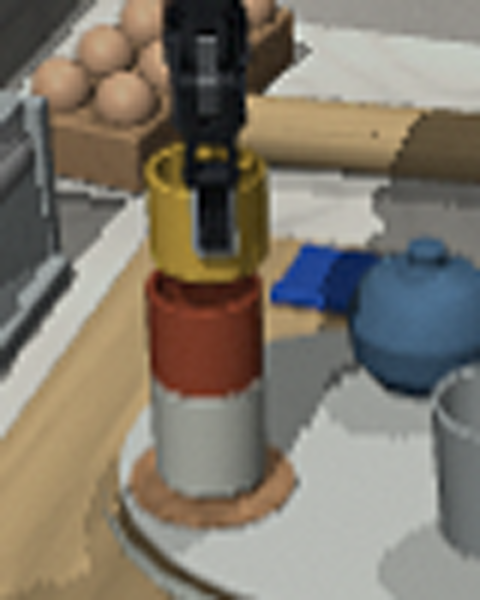

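Terracotta is seated flush on white. Yellow's rim is at x≈207.5 against the terracotta rim at x≈206; a shift of 2.8 mm in x and 1.3 mm in y aligns it. Lowering.

```bash
python3 -m handwheel '[[0.0028,0.0013,0,0,0.1,0],[0,0,0.003,0,0,0],[0,0,0.003,0,0,0],[0,0,0,0,0,0],[0,0,0,0,0,0]]'
python3 - <<'E'
from h import *
s=r.observe();print(R.from_rotvec(s['eef_rot']).as_matrix()[:,2]);print(dtool([.6136,-.156,.199]))
E
```

```text
clock: 22.3
tool_pos: [0.6137, -0.1573, 0.2094]
eef_rot: [-3.1, -0.511, 0.002]
force: [0.7, 0.1, -1.1]
gripper_width: 0.0577
gripper_force: 43.7
[-1.06494984e-03 -3.29732607e-05 -9.99999432e-01]
[ 0.00032012 -0.00126687  0.01043835]
```

```bash
python3 -m handwheel '[[0,-0.001,0.004,0,0,0],[0,0,0.003,0,0,0],[0,0,0.001,0,0,0],[0,0,0,0,0,0]]';python3 -m handwheel '[[0,0,0.001,0,0,0],[0,0,0,0,0,0],[0,0,0.001,0,0,0],[0,0,0,0,0,0]]';python3 -m handwheel '[[0,0,0.001,0,0,0],[0,0,0,0,0,0],[0,0,0,0,0,0]]'
```

```text
clock: 22.7
tool_pos: [0.6133, -0.1563, 0.2013]
eef_rot: [-3.1, -0.511, 0.002]
force: [-0.6, 0.0, -2.6]
gripper_width: 0.0576
gripper_force: 43.7
clock: 23.1
tool_pos: [0.6135, -0.1563, 0.1997]
eef_rot: [3.1, 0.511, -0.001]
force: [0.4, -0.1, -2.0]
gripper_width: 0.0579
gripper_force: 43.7
clock: 23.4
tool_pos: [0.6135, -0.1563, 0.1987]
eef_rot: [3.1, 0.511, -0.001]
force: [0.5, 0.4, -0.0]
gripper_width: 0.0578
gripper_force: 43.7
```

```bash
python3 -m handwheel '[[0,0,0.001,0,0,0],[0,0,0.0005,0,0,0],[0,0,0,0,0,0]]'; python3 -m handwheel '[[0,0,0,0,0,0],[0,0,0,0,0,0],[0,0,0,0,0,0],[0,0,0,0,0,0]]' 0.078; python3 -m handwheel '[[0,0,-0.02,0,0,0],[0,0,-0.04,0,0,0],[0,0,-0.03,0,0,0],[0,0,0,0,0,0],[0,0,0,0,0,0]]'
python3 - <<'E'
from h import *
s=r.observe();print(dtool([.4509,.1075,.15]))
E
```

```text
clock: 23.7
tool_pos: [0.6137, -0.1563, 0.1984]
eef_rot: [3.099, 0.511, 0.001]
force: [-1.0, 0.3, 3.3]
gripper_width: 0.0576
gripper_force: 44.1
clock: 24.1
tool_pos: [0.6135, -0.1563, 0.197]
eef_rot: [3.1, 0.511, -0.001]
force: [-1.3, -0.1, -1.1]
gripper_width: 0.078
gripper_force: 0.0
clock: 24.6
tool_pos: [0.6138, -0.1564, 0.2882]
eef_rot: [3.099, 0.511, 0.002]
force: [0.6, -0.6, -0.3]
gripper_width: 0.0778
gripper_force: 0.0
[-0.06974994 -0.30245697  0.13768192]
```

Yellow is seated at the expected 0.1984. Going to the lid.

```bash
python3 -m handwheel '[[-0.004,-0.02,0,0,0,0],[-0.008,-0.035,0,0,0,0],[-0.009,-0.04,0,0,0,0],[-0.009,-0.04,0.01,0,0,0],[-0.009,-0.04,0.015,0,0,0],[-0.009,-0.04,0.02,0,0,0],[-0.009,-0.035,0.025,0,0,0],[-0.008,-0.03,0.025,0,0,0],[-0.005,-0.022,0.025,0,0,0],[0,0,0.02,0,0,0],[0,0,0.01,0,0,0],[0,0,0,0,0,0],[0,0,0,0,0,0]]' 0.06
python3 - <<'E'
from h import *
s=r.observe();print(R.from_rotvec(s['eef_rot']).as_matrix()[:,2]);print(dtool([.4509,.1075,.061]))
E
```

```text
clock: 25.9
tool_pos: [0.4505, 0.1068, 0.1373]
eef_rot: [3.1, 0.51, -0.001]
force: [0.1, -0.6, 0.2]
gripper_width: 0.0601
gripper_force: 0.0
[-7.64742285e-04 -3.73769148e-04 -9.99999638e-01]
[ 0.00064906 -0.00053741  0.07629051]
```

```bash
python3 -m handwheel '[[0,-0.0005,0.015,0,0,0],[0,0,0.025,0,0,0],[0,0,0.02,0,0,0],[0,0,0.012,0,0,0],[0,0,0.004,0,0,0],[0,0,0,0,0,0],[0,0,0,0,0,0]]'
python3 - <<'E'
from h import *
s=r.observe();print(R.from_rotvec(s['eef_rot']).as_matrix()[:,2]);print(dtool([.4509,.1075,.061]))
E
```

```text
clock: 26.6
tool_pos: [0.4511, 0.1076, 0.0625]
eef_rot: [3.1, 0.511, 0.003]
force: [0.4, 0.3, 0.3]
gripper_width: 0.0601
gripper_force: 0.0
[ 1.87877595e-03  2.83269110e-05 -9.99998235e-01]
[-2.50440418e-04  6.67637877e-05  1.54439987e-03]
```

```bash
python3 -m handwheel '[[0,0,0.001,0,-0.1,0],[0,0,0,0,0,0],[0,0,0,0,0,0]]';python3 -m handwheel '[[0,0,0,0,0,0],[0,0,0,0,0,0],[0,0,0,0,0,0],[0,0,0,0,0,0],[0,0,0,0,0,0],[0,0,0,0,0,0],[0,0,0,0,0,0],[0,0,0,0,0,0]]' 0.01 40;python3 -m handwheel '[[0,0,-0.01,0,0,0],[0,0,-0.04,0,0,0],[0,0,-0.05,0,0,0],[0,0,-0.05,0,0,0],[0,0,-0.05,0,0,0],[0,0,-0.02,0,0,0],[0,0,0,0,0,0],[0,0,0,0,0,0]]'
python3 - <<'E'
from h import *
s=r.observe();print(R.from_rotvec(s['eef_rot']).as_matrix()[:,2]);print(dtool([.6136,-.156,.27]))
E
```

```text
clock: 26.9
tool_pos: [0.4503, 0.1077, 0.0607]
eef_rot: [3.099, 0.511, -0.002]
force: [-0.7, -0.1, 1.0]
gripper_width: 0.0597
gripper_force: 0.0
clock: 27.7
tool_pos: [0.4502, 0.1076, 0.0605]
eef_rot: [3.099, 0.511, -0.003]
force: [0.4, -0.1, 2.0]
gripper_width: 0.0207
gripper_force: 39.1
clock: 28.5
tool_pos: [0.4501, 0.1078, 0.2797]
eef_rot: [3.099, 0.511, -0.005]
force: [-0.4, -0.3, -1.5]
gripper_width: 0.0208
gripper_force: 39.2
[-3.06930699e-03 -8.52110068e-04 -9.99994927e-01]
[0.07014127 0.30234033 0.00939202]
```

```bash
python3 -m handwheel '[[0.005,0.02,0,0,0,0],[0.008,0.035,0,0,0,0],[0.009,0.04,0,0,0,0],[0.009,0.04,0,0,0,0],[0.009,0.04,0,0,0,0],[0.009,0.04,0,0,0,0],[0.009,0.035,0,0,0,0],[0.007,0.03,0,0,0,0],[0.005,0.022,0,0,0,0],[0,0,0.01,0,0,0],[0,0,0.005,0,0,0],[0,0,0,0,0,0],[0,0,0,0,0,0]]'
python3 - <<'E'
from h import *
s=r.observe();T=s['tool_pos'];print(R.from_rotvec(s['eef_rot']).as_matrix()[:,2]);print(dtool([.6144,-.1557,.26]))
a=r.capture("side")
u,v=proj("side",T).astype(int);print(u,v)
f=lambda P:(proj("side",P)-[u-35,v-20])*6+2.5
Q=np.array([.6144,-.1557,0])
print("disc top",f(T-[0,0,.0265]),"yellow rim",f(Q+[0,0,.209]),"yellow bot",f(Q+[0,0,.165]))
cv2.imwrite("pics/s7.png",cv2.resize(a[v-20:v+80,u-35:u+45,::-1],None,fx=6,fy=6,interpolation=2))
E
```

```text
clock: 29.8
tool_pos: [0.6131, -0.1546, 0.2644]
eef_rot: [-3.099, -0.513, 0.006]
force: [0.5, -0.0, -0.8]
gripper_width: 0.0206
gripper_force: 39.3
[-3.78170702e-03  2.29534949e-05 -9.99992849e-01]
[0.0009022  0.00149589 0.00438187]
289 82
disc top [215.95797456 179.32049216] yellow rim [216.23491859 233.65676394] yellow bot [219.4661578 315.0654849]
```

View pics/s7.png

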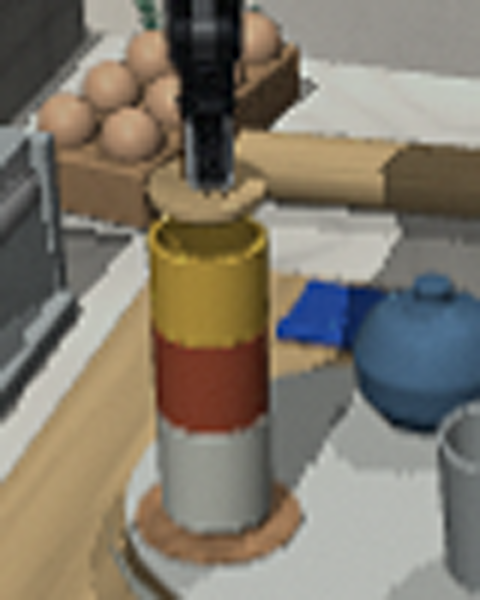

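The stack is flush. The disc (x≈208) over the yellow rim (x≈210) needs only about 1.3 mm in tool y. Lowering.

```bash
python3 -m handwheel '[[0,0.0012,0.004,0,0.15,0],[0,0,0.004,0,0,0],[0,0,0.003,0,0,0],[0,0,0,0,0,0],[0,0,0,0,0,0]]'
python3 - <<'E'
from h import *
s=r.observe();print(R.from_rotvec(s['eef_rot']).as_matrix()[:,2]);print(dtool([.6136,-.156,.2436]))
E
```

```text
clock: 30.35
tool_pos: [0.614, -0.1568, 0.254]
eef_rot: [-3.1, -0.511, -0.0]
force: [0.2, 0.3, -1.0]
gripper_width: 0.0207
gripper_force: 39.3
[ 4.04283400e-05  1.55539670e-04 -9.99999987e-01]
[-0.00014771 -0.00094492  0.01038048]
```

```bash
python3 -m handwheel '[[0,-0.0008,0.004,0,0,0],[0,0,0.003,0,0,0],[0,0,0.001,0,0,0],[0,0,0,0,0,0]]';python3 -m handwheel '[[0,0,0.001,0,0,0],[0,0,0,0,0,0],[0,0,0.001,0,0,0],[0,0,0,0,0,0]]';python3 -m handwheel '[[0,0,0.001,0,0,0],[0,0,0,0,0,0],[0,0,0,0,0,0]]'
```

```text
clock: 30.75
tool_pos: [0.6137, -0.1561, 0.2457]
eef_rot: [-3.099, -0.511, 0.001]
force: [-0.1, -0.2, -2.2]
gripper_width: 0.0212
gripper_force: 39.3
clock: 31.15
tool_pos: [0.6138, -0.1561, 0.2441]
eef_rot: [3.1, 0.511, 0.0]
force: [0.3, 0.2, -0.6]
gripper_width: 0.0206
gripper_force: 39.3
clock: 31.45
tool_pos: [0.6139, -0.1561, 0.2435]
eef_rot: [3.099, 0.511, 0.001]
force: [-0.2, 0.2, 1.1]
gripper_width: 0.0208
gripper_force: 39.5
```

```bash
python3 -m handwheel '[[0,0,0.001,0,0,0],[0,0,0,0,0,0],[0,0,0,0,0,0]]'; python3 -m handwheel '[[0,0,0,0,0,0],[0,0,0,0,0,0],[0,0,0,0,0,0],[0,0,0,0,0,0]]' 0.05; python3 -m handwheel '[[0,0,-0.02,0,0,0],[0,0,-0.03,0,0,0],[0,0,-0.03,0,0,0],[0,-0.03,-0.01,0,0,0],[0,-0.04,0,0,0,0],[0,-0.04,0,0,0,0],[0,-0.04,0,0,0,0],[0,-0.02,0,0,0,0],[0,0,0,0,0,0],[0,0,0,0,0,0]]'
python3 - <<'E'
from h import *
a=r.capture("side")
cv2.imwrite("pics/s8.png",cv2.resize(a[60:260,200:370,::-1],None,fx=3,fy=3,interpolation=2))
E
```

```text
clock: 31.75
tool_pos: [0.614, -0.1561, 0.2435]
eef_rot: [3.099, 0.511, 0.003]
force: [-0.3, 0.5, 5.3]
gripper_width: 0.0208
gripper_force: 39.9
clock: 32.15
tool_pos: [0.6137, -0.1561, 0.2414]
eef_rot: [-3.099, -0.511, 0.001]
force: [-0.3, 0.1, 0.9]
gripper_width: 0.0498
gripper_force: 0.0
clock: 33.15
tool_pos: [0.5593, 0.0049, 0.3321]
eef_rot: [3.099, 0.512, 0.001]
force: [-0.4, -0.0, -0.6]
gripper_width: 0.0496
gripper_force: 0.0
```

View pics/s8.png

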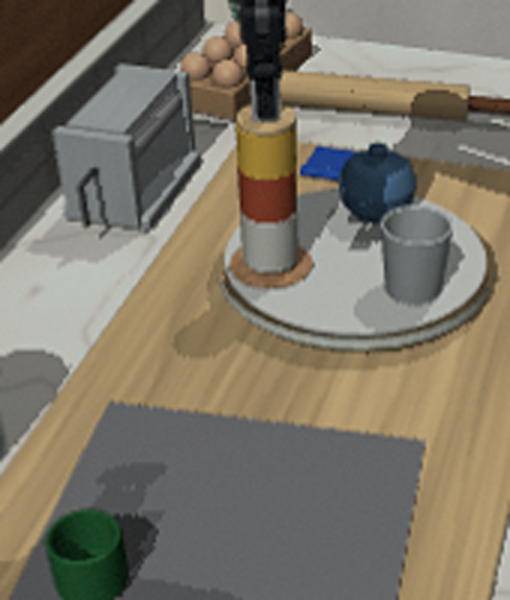

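The stack stands complete and flush at crop x≈268, with the lid closed. The bowl, cup and green pot are where they were, and the gripper is clear. Handing in.

```bash
python3 -c "
from rig import r
print(r.close_job())"
```

```text
the job is handed in; nothing more can be done
None
```

I built the stack on the coaster (white, terracotta, yellow, lid) and handed it in at about 33 s; every piece seated at its expected height, and the green pot, sugar bowl and steel cup look unmoved in the last picture.

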